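# Feed two grinding balls from the blue drum

### The job

Two grinding balls are wanted for the next sample: turn the crank of the blue drum feeder slowly anticlockwise (seen from above) until two orange balls have dropped one after the other into its catch tray, then stop and let go so that the third stays in the drum. Let the drum do it: do not touch the balls with the gripper.

Things in the scene. Friction and masses are not known exactly. Their poses are not given: they have to be found in the camera images.
- drum: Blue six-vane drum with crank, on a vertical axis. Origin on the axis, 100 mm above the bench; z up; x along the crank arm, turning with it. Grip: upright blue cylinder, 18 mm thick, spinning on its pin, centred 55 mm out along +x, from 8 to 50 mm above the origin; only the flat arm lies under it. Friction (1.5 N at the grip, plus 5.5 N per rad/s) holds it where left; stops about 20 deg back, 230 ahead of the start.
- ball1: First orange ball, 18 mm, 18 g, origin at its centre. All three start in the drum, 59 mm above the bench, 50 mm from the axis, in successive pockets 60 deg apart. The round white housing (128 mm wide, 91 mm high, open on top) has a side opening, facing away from the robot within 30 deg; a chute leads to a catch tray, where balls lie 23 mm high. It drops after about 60 deg of turn from the start.
- ball2: Second orange ball, alike, one pocket (60 deg clockwise) behind the first. It drops after about 120 deg of turn from the start, and ends in the tray 80 to 160 mm from the drum's axis, below 40 mm. The drop angles vary by 10 deg with the start; at the start the crank points roughly to the robot's left (100 deg anticlockwise of the opening).
- ball3: Third orange ball, alike, one pocket behind the second. It would drop after about 180 deg of turn and is to stay in the drum, so stop at about 150 deg. Vanes push the balls along a sloping floor; turn at most about 60 deg a second. At the opening it rolls out by itself. The twin feeder beside it, with a green drum and yellow balls, is not wanted.
There are look-alikes about, which are no part of the job. What is shaped like the part that bears drum but red is not meant.

How it is judged:
On the way, in this order (a step that is already met when the one before it is completed fails the run):
1. the first ball has dropped into the catch tray, the second and third are still in the drum (horizontal distance between ball1 and drum between 0.075 and 0.17 m and height (world z) of ball1 between 0.018 and 0.034 m and horizontal distance between each of ball2, ball3 and drum below 0.058 m and height (world z) of ball2 between 0.05 and 0.09 m and height (world z) of ball3 between 0.05 and 0.09 m), for 0.1 s.
2. the second ball has dropped into the tray too, the third is still in the drum (horizontal distance between ball1 and drum between 0.075 and 0.17 m and height (world z) of ball1 between 0.018 and 0.034 m and horizontal distance between ball2 and drum between 0.075 and 0.17 m and height (world z) of ball2 between 0.018 and 0.034 m and horizontal distance between ball3 and drum below 0.058 m and height (world z) of ball3 between 0.05 and 0.09 m), for 0.1 s.
At the end, for the whole second after the job is handed in: The first and second ball lie still (slower than 50 mm/s) in the catch tray (centre 75 to 170 mm from the drum's axis and 18 to 34 mm above the bench), the third rests inside the drum (centre within 58 mm of the axis, 50 to 90 mm above the bench), and the drum stands still (all of step 2 and linear speed of each of ball1, ball2, ball3 below 0.05 m/s and angular speed of drum below 0.1 rad/s); the robot touches nothing.
It fails at once if the drum is spun faster than 3.5 rad/s (angular speed of drum above 3.5 rad/s).
It fails at once if a ball is touched by the gripper (contact force between the fingers and ball1 above 0.3 N or contact force between the fingers and ball2 above 0.3 N or contact force between the fingers and ball3 above 0.3 N).
It also fails if it takes over 40 s, if anything falls off the work surface, if the arm or the gripper's body presses on something with over 40 N, if the wrist force passes 120 N, or if a joint passes its speed limit or range.

### The arm

A 6-joint arm with a two-finger parallel gripper is mounted at the origin on the work surface. World frame = base frame: x ahead of the robot, y to its left, z up, the work surface at z = 0. Lengths are in m, angles in rad, forces in N, time in s.
With the tool pointing down it reaches from about 0.325 to 0.775 m from the base axis. Payload 5.5 kg.
Tool frame: the origin (TCP) lies midway between the tips of the shut fingers; the grasp point (between the pads) lies 19 mm behind it; z points along the fingers, y is the direction in which the jaws open and shut (so a half turn about z gives the same grasp; the last joint's range is limited). The gripper opens to 85 mm and grips with 20 to 120 N. Pads are 22 mm wide; open, the fingers measure 114 mm over their backs; the gripper's body (76 mm by 85 mm) begins 54 mm behind the grasp point. The pads swing forward as they close: fully open they stand 13 mm farther back than shut.
Start: joints at [-1.296, 0.091, 1.231, -0, 1.82, -0.057], TCP at [0.195, -0.567, 0.231] pointing down, gripper open.
Joint ranges: [-2.87, 2.87], [-0.86, 2.18], [0.17, 2.46], [-1.51, 4.65], [0.06, 2.69], [-2.65, 2.65]. Speed limits (rad/s): [2.57, 2.57, 3.01, 3.14, 3.14, 3.14].

### API

Orientations are given as a rotation vector (axis times angle).
In Python, from plant import get_obs, grab_frame, camera_info, finish_job gives the robot as it stands.
- The arm moves only by the tool apply_moves, never from a script. Its argument "series" is a list of rows, each a list of 2 entries, a list of its own where there are three numbers: the shift along the tool's x, y, z in m, then the turn about the tool's z in rad. In form: [[[x, y, z], roll], ...]. A call has 1 to 12 rows; each row is the pose to reach, as a shift and turn from the pose commanded when the call began, along the tool's axes at that moment; what a row does not reach only later rows make up. A row lasts 1/8 s, in which the tool goes at most 62.5 mm and 10.7 degrees, less where a joint would pass 70% of its speed; a pose out of reach is approached as far as the arm can. A call with a gripper value outside its range is refused whole. "claw" is the opening, from 0 (shut) to 1 (fully open), set as the call begins (left out, the last holds). The fingers move at their own pace and stop on an object; "newtons" is the grip in N (left out, the last holds). Time passes only in rows, so rows that repeat a pose let the fingers close. It gives the time, the measured TCP pose, the force and the opening at its end, in the units of the state.
- get_obs(): the state, without advancing time (a new reading comes with each control period).
- grab_frame(name): name is "scene" or "top" or "wrist"; returns (picture, depth): 384x512x3 uint8, red, green, blue; 384x512 float32, m along the optical axis (not along the pixel's ray), 0 where there is no reading.
- camera_info(name): a dict with "K" (3x3 intrinsics, pixels), "R" (3x3) and "t" (3): a world point X has camera coordinates R X + t. Camera axes: x right, y down, z forward; pixel columns grow to the right and rows downward; lengths in m; the calibration is good to about 2 mm. A picture is of the moment at which its call begins: read the wrist's pose just before it. camera_info takes no time and is no camera call; for the wrist camera it gives the pose at the moment of the call.
- finish_job(): hands the job in, once; it reports no verdict.
The state is a dict: "time_s": time; "joint_positions": joint angles; "qd": joint speeds; "effort": joint torques, N m; "eef_pos": TCP position; "eef_rot": TCP orientation; "force": force on the tool from outside, world axes, zero at the start; "moment": the same for the moment, N m; "grip_width": finger opening in m.
Only numpy, scipy, OpenCV 4.12 (cv2) and the standard library are available. Lean on these libraries where they do the work, as an engineer would, in place of code of your own. Each camera call takes 0.05 s, during which the arm holds its last target. There are 200 camera calls.

## Working session

There is one attempt and no reset: what is moved stays moved. The work goes in short steps, Python scripts to look and compute and a tool call to move; the robot and the scene stay as the last step left them, time stands still between calls to the robot, and variables do not carry over. Pictures are saved under pics/ and viewed, about 8 in all and at most 12, crops included, and the job is handed in when it is done.

Besides the shell and the picture viewer there is one more tool, called after ">>>" as a command line: name --argument value ..., lists and objects as JSON in quotes. apply_moves: Moves the arm, as the interface text tells. Its arguments: {"type":"object","properties":{"series":{"type":"array"},"claw":{"type":"number"},"newtons":{"type":"number"}},"required":["series"]}

```bash
mkdir -p pics
cat > h.py <<'E'
import numpy as np, cv2
from plant import get_obs, grab_frame, camera_info, finish_job
def pw(ci,d,u,v,z=None):
    K,R,t=map(np.array,(ci['K'],ci['R'],ci['t']))
    r=np.linalg.inv(K)@np.array([u,v,1.])
    c=-R.T@t; w=R.T@r
    return c+w*(d if z is None else (z-c[2])/w[2])
def px(ci,X):
    p=np.array(ci['K'])@(np.array(ci['R'])@np.array(X)+np.array(ci['t'])); return p[:2]/p[2]
E
python3 - <<'E'
from h import *
for n in('top','scene'):
    p,d=grab_frame(n); np.savez(n,p=p,d=d); cv2.imwrite(f'pics/{n}0.png',cv2.resize(p[:,:,::-1],None,fx=1.5,fy=1.5,interpolation=cv2.INTER_CUBIC))
print(get_obs())
E
```

```text
{'time_s': 0.1, 'joint_positions': array([-1.29569760e+00,  9.17852941e-02,  1.23178293e+00,  4.89323876e-06,
        1.81981715e+00, -5.67051758e-02]), 'qd': array([ 1.33436746e-03,  8.88510597e-05, -3.36699221e-03, -1.47263817e-03,
       -1.21893060e-03, -3.64315150e-04]), 'effort': array([ 3.62875529e-03, -4.60214925e+01, -4.19220507e+01,  6.48512037e-05,
        1.06294703e-02,  1.44431436e-05]), 'eef_pos': array([ 0.19537471, -0.56702098,  0.23025306]), 'eef_rot': array([-3.09669957e+00, -5.18516269e-01,  2.99310522e-04]), 'force': array([-0.13808474, -0.51915266,  0.30969027]), 'moment': array([-0.02192801,  0.08274551, -0.00589391]), 'grip_width': 0.08527752238828507}
```

View pics/top0.png

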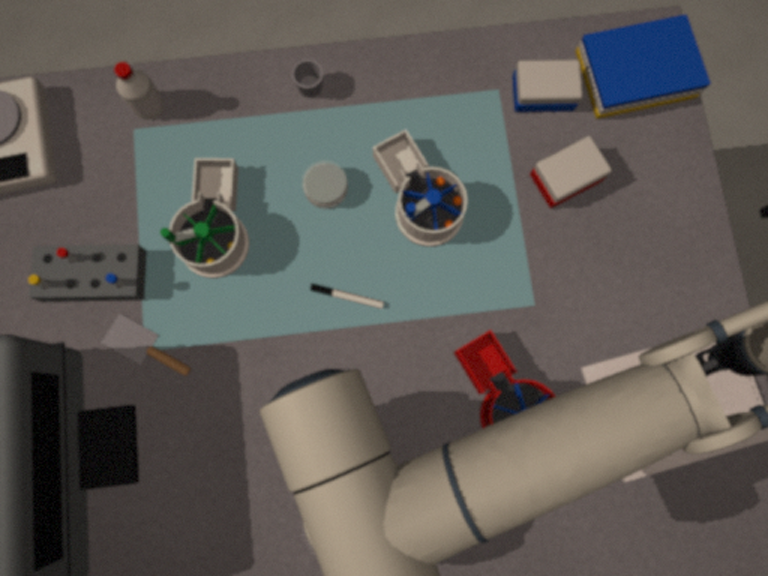

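View pics/scene0.png

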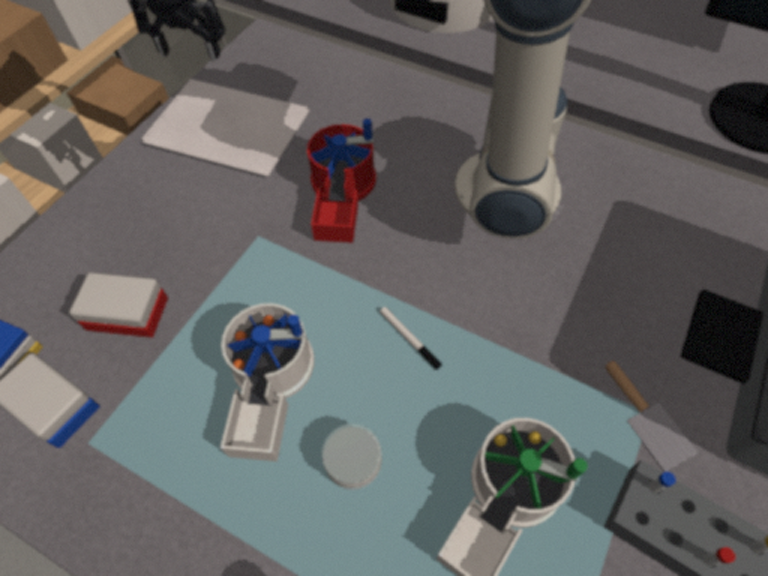

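The blue drum in the white housing is at about (433,200) in the enlarged top view. Its crank knob is near (411,208) and the tray is up and to the left. I'll enlarge that area and compute positions.

Run:
```python
from h import *
ct=camera_info('top'); cs=camera_info('scene')
t=np.load('top.npz'); s=np.load('scene.npz')
a=cv2.resize(t['p'][80:170,240:320,::-1],(400,450),interpolation=cv2.INTER_CUBIC)
b=cv2.resize(s['p'][195:285,140:220,::-1],(400,450),interpolation=cv2.INTER_CUBIC)
cv2.imwrite('pics/crop.png',np.hstack([a,b]))
np.set_printoptions(precision=4,suppress=True)
for n,c in(('top',ct),('scene',cs)): print(n,-np.array(c['R']).T@c['t'],c['K'][0])
print(pw(ct,0,433/1.5,198/1.5,.1),pw(ct,0,411/1.5,208/1.5,.15))
# orange balls
for n,c,q in(('top',ct,t),('scene',cs,s)):
    h=cv2.cvtColor(q['p'],cv2.COLOR_RGB2HSV); m=((h[...,0]>4)&(h[...,0]<16)&(h[...,1]>170)&(h[...,2]>100)).astype('u1')
    N,_,st,ce=cv2.connectedComponentsWithStats(m)
    for i in range(1,N):
        if st[i,4]>6: print(n,st[i,4],ce[i],pw(c,0,*ce[i],.062))
```

```text
top [ 0.1641 -0.0502  1.2864] [445.451    0.     253.1303]
scene [0.8061 0.1696 0.8744] [377.2303   0.     259.1367]
[ 0.5485 -0.1999  0.1   ] [ 0.5184 -0.1523  0.15  ]
top 22 [293.0909 120.0909] [ 0.5951 -0.2223  0.062 ]
top 17 [304.9412 133.1765] [ 0.5518 -0.2508  0.062 ]
top 10 [298.4 148.3] [ 0.5092 -0.2258  0.062 ]
scene 20 [178.1  213.05] [ 0.5086 -0.2265  0.062 ]
scene 18 [159.7222 223.1667] [ 0.5527 -0.2499  0.062 ]
scene 22 [158.8182 241.7727] [ 0.5938 -0.2224  0.062 ]
```

View pics/crop.png

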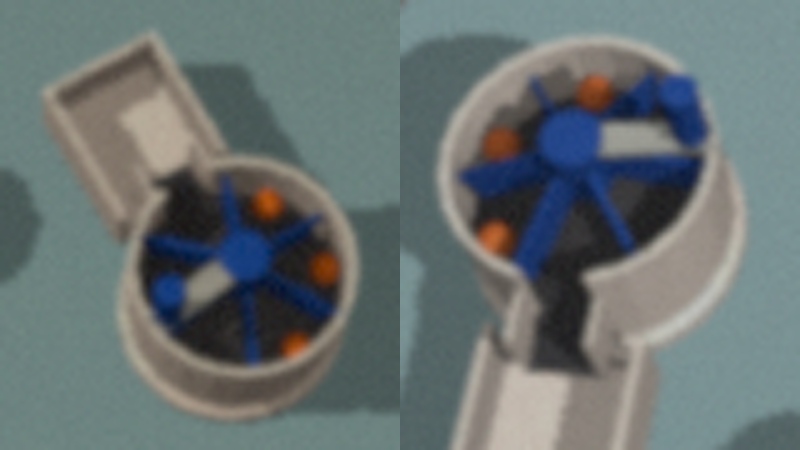

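Two cameras agree on the balls, which puts the drum axis at about (0.5505,-0.1985) and the crank at about 125°. I'll move above the crank grip with the jaws set tangentially: shift (+0.441,-0.286), roll +1.29.

>>> apply_moves --series '[[[0.04, -0.026, 0], 0.12], [[0.08, -0.052, 0], 0.24], [[0.12, -0.078, 0], 0.36], [[0.16, -0.104, 0], 0.48], [[0.2, -0.13, 0], 0.6], [[0.24, -0.156, 0], 0.72], [[0.28, -0.182, 0], 0.84], [[0.32, -0.208, 0], 0.96], [[0.36, -0.234, 0], 1.08], [[0.4, -0.26, 0], 1.2], [[0.441, -0.286, 0], 1.29], [[0.441, -0.286, 0], 1.29]]' --claw 0.7 --newtons 20

```text
time_s: 1.6
eef_pos: [0.5203, -0.1506, 0.2302]
eef_rot: [-2.79, 1.442, 0.003]
force: [-0.8, -0.7, -0.1]
grip_width: 0.0597
```

```bash
cat > look.py <<'E'
from h import *
import sys
from scipy.spatial.transform import Rotation as Ro
np.set_printoptions(precision=4,suppress=True)
o=get_obs(); ci=camera_info('wrist'); p,d=grab_frame('wrist'); np.savez('wrist',p=p,d=d,**ci)
cv2.imwrite(f'pics/{sys.argv[1]}.png',cv2.resize(p[:,:,::-1],None,fx=1.5,fy=1.5))
M=Ro.from_rotvec(o['eef_rot']).as_matrix()
print(o['time_s'],o['eef_pos'],'yaw',np.degrees(np.arctan2(M[1,0],M[0,0])),o['joint_positions'],o['force'],o['grip_width'])
E
python3 look.py w1
```

```text
1.6 [ 0.5203 -0.1506  0.2302] yaw -54.660971671420675 [-0.345  -0.0647  1.3897  0.0007  1.8183  2.18  ] [-0.8196 -0.6526 -0.0969] 0.05969364165373315
```

View pics/w1.png

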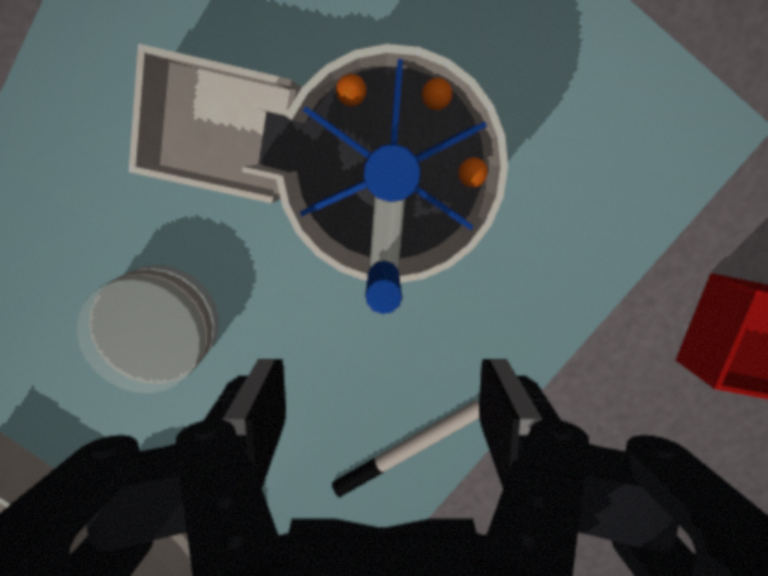

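The wrist view shows the grip's top at (383,296), the hub at (391,172), the three balls in the drum and the tray empty on the left. Next I'll refine the grip position.

Run:
```python
from h import *
np.set_printoptions(precision=4,suppress=True)
w=np.load('wrist.npz'); d=w['d']
for u,v in((383.5,296),(391,172)):
    u/=1.5;v/=1.5; dd=np.median(d[int(v)-3:int(v)+4,int(u)-3:int(u)+4]); print('depth pt',pw(w,dd,u,v))
g=pw(w,0,383.5/1.5,296/1.5,.15)
# ball fits
h=cv2.cvtColor(w['p'],cv2.COLOR_RGB2HSV); m=((h[...,0]>4)&(h[...,0]<16)&(h[...,1]>150)&(h[...,2]>90)).astype('u1')
N,_,st,ce=cv2.connectedComponentsWithStats(m)
B=[pw(w,0,*ce[i],.06) for i in range(1,N) if st[i,4]>40]; print(np.array(B))
# rim circle: white housing ellipse from pixel extents (left/right/top/bottom) at z=.091
print('rim',[pw(w,0,u/1.5,v/1.5,.091) for u,v in((509,160),(393,44))])
t=np.load('top.npz');c=camera_info('top');s=camera_info('scene')
print('grip',g,pw(c,0,273.6,138.4,.15),pw(s,0,196,213.4,.15))
print('opening dir pt wrist',pw(w,0,278/1.5,142/1.5,.05))
```

```text
depth pt [ 0.5201 -0.1543  0.1498]
depth pt [ 0.5485 -0.2012  0.1097]
[[ 0.594  -0.225   0.06  ]
 [ 0.5506 -0.2534  0.06  ]
 [ 0.5043 -0.2297  0.06  ]]
rim [array([ 0.4984, -0.2434,  0.091 ]), array([ 0.5844, -0.2537,  0.091 ])]
grip [ 0.5201 -0.1543  0.15  ] [ 0.5193 -0.1514  0.15  ] [ 0.523  -0.1483  0.15  ]
opening dir pt wrist [ 0.614  -0.1732  0.05  ]
```

>>> apply_moves --series '[[[0.002, 0.002, 0.03], 0.05], [[0.002, 0.002, 0.06], 0.05], [[0.002, 0.002, 0.085], 0.05], [[0.002, 0.002, 0.1], 0.05], [[0.002, 0.002, 0.112], 0.05], [[0.002, 0.002, 0.112], 0.05]]'

```text
time_s: 2.4
eef_pos: [0.5183, -0.1563, 0.1187]
eef_rot: [2.75, -1.518, -0.002]
force: [0.2, -0.3, -0.1]
grip_width: 0.0599
```

>>> apply_moves --series '[[[0, 0, 0], 0], [[0, 0, 0], 0], [[0, 0, 0], 0], [[0, 0, 0], 0], [[0, 0, 0], 0], [[0, 0, 0], 0]]' --claw 0.15 --newtons 20

```text
time_s: 3.15
eef_pos: [0.5194, -0.1561, 0.1207]
eef_rot: [-2.751, 1.517, -0.004]
force: [0.3, 1.2, 5.7]
grip_width: 0.0174
```

```bash
python3 look.py w2
```

```text
3.15 [ 0.5194 -0.1561  0.1207] yaw -57.755534389854894 [-0.3548 -0.06    1.5788  0.0001  1.6205  2.224 ] [0.3039 1.174  5.7115] 0.01738629647827128
```

View pics/w2.png

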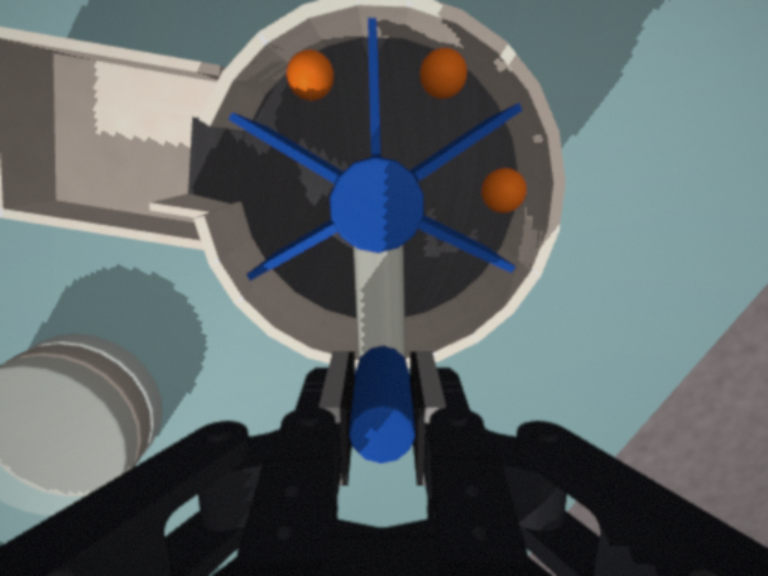

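The grip is held (17.4 mm opening) and the crank lies along the tool x axis. I'll start turning with a 30° arc at r = 54 mm and check the force.

>>> apply_moves --series '[[[0.0002, 0.0047, 0], -0.087], [[0.0008, 0.0094, 0], -0.175], [[0.0018, 0.014, 0], -0.262], [[0.0033, 0.0185, 0], -0.349], [[0.0051, 0.0228, 0], -0.436], [[0.0072, 0.027, 0], -0.524]]'

```text
time_s: 3.95
eef_pos: [0.5018, -0.1757, 0.1207]
eef_rot: [-3.049, 0.746, -0.009]
force: [7.8, 3.8, 3.8]
grip_width: 0.0173
```

```bash
python3 look.py w3
python3 - <<'E'
from h import *
w=np.load('wrist.npz')
h=cv2.cvtColor(w['p'],cv2.COLOR_RGB2HSV); m=((h[...,0]>4)&(h[...,0]<16)&(h[...,1]>150)&(h[...,2]>90)).astype('u1')
N,_,st,ce=cv2.connectedComponentsWithStats(m)
for i in range(1,N):
  if st[i,4]>40:
    q=pw(w,0,*ce[i],.06); r=q[:2]-[.549,-.2]; print(q,np.hypot(*r),np.degrees(np.arctan2(r[1],r[0])))
E
```

```text
3.95 [ 0.5018 -0.1757  0.1207] yaw -27.497377398240534 [-0.4028 -0.0916  1.6087  0.0032  1.6195  1.6481] [7.7512 3.8274 3.7616] 0.017310829444597834
[ 0.59719511 -0.21464156  0.06      ] 0.05037006914371519 -16.8986583870402
[ 0.5608143  -0.25085145  0.06      ] 0.05220582209603366 -76.92052997999146
[ 0.51170332 -0.23697378  0.06      ] 0.05251764162549072 -135.24909566462944
```

Forces are low and ball 1 is moving along. I'll turn another 55° (total 85°).

>>> apply_moves --series '[[[0.0002, 0.0047, 0], -0.087], [[0.0008, 0.0094, 0], -0.175], [[0.0018, 0.014, 0], -0.262], [[0.0033, 0.0185, 0], -0.349], [[0.0051, 0.0228, 0], -0.436], [[0.0072, 0.027, 0], -0.524], [[0.0098, 0.031, 0], -0.611], [[0.0126, 0.0347, 0], -0.698], [[0.0158, 0.0382, 0], -0.785], [[0.0193, 0.0414, 0], -0.873], [[0.023, 0.0442, 0], -0.96], [[0.023, 0.0442, 0], -0.96]]'

```text
time_s: 5.5
eef_pos: [0.5019, -0.2247, 0.1207]
eef_rot: [-3.051, -0.745, -0.009]
force: [8.3, 6.7, 4.7]
grip_width: 0.0174
```

```bash
cat > balls.py <<'E'
from h import *
import sys
np.set_printoptions(precision=4,suppress=True)
ims=[]
for n in('wrist','scene','top'):
    c=camera_info(n); p,d=grab_frame(n)
    h=cv2.cvtColor(p,cv2.COLOR_RGB2HSV); m=((h[...,0]>4)&(h[...,0]<16)&(h[...,1]>150)&(h[...,2]>90)).astype('u1')
    N,_,st,ce=cv2.connectedComponentsWithStats(m)
    for i in range(1,N):
        if st[i,4]>(40 if n=='wrist' else 6):
            for z in(.06,.024):
                q=pw(c,0,*ce[i],z); r=q[:2]-[.549,-.2]; 
                if np.hypot(*r)<.2: print(n,z,ce[i],q,'r %.3f ang %.0f'%(np.hypot(*r),np.degrees(np.arctan2(r[1],r[0]))))
    if n=='wrist': ims.append(cv2.resize(p,(400,300)))
    if n=='scene': ims.append(cv2.resize(p[195:315,120:280],(400,300)))
cv2.imwrite(f'pics/{sys.argv[1]}.png',np.hstack(ims)[:,:,::-1])
o=get_obs(); print(o['time_s'],o['eef_pos'],o['force'],o['grip_width'])
E
python3 balls.py b1
```

```text
wrist 0.06 [319.1445  66.9497] [ 0.5961 -0.2187  0.06  ] r 0.051 ang -22
wrist 0.024 [319.1445  66.9497] [ 0.602 -0.223  0.024] r 0.058 ang -24
wrist 0.06 [332.4625 153.3388] [ 0.5566 -0.2515  0.06  ] r 0.052 ang -82
wrist 0.024 [332.4625 153.3388] [ 0.5554 -0.2617  0.024 ] r 0.062 ang -84
scene 0.06 [158.5625 225.6562] [ 0.5589 -0.2494  0.06  ] r 0.050 ang -79
scene 0.024 [158.5625 225.6562] [ 0.548  -0.2679  0.024 ] r 0.068 ang -91
scene 0.06 [160.7917 243.875 ] [ 0.5955 -0.216   0.06  ] r 0.049 ang -19
scene 0.024 [160.7917 243.875 ] [ 0.5862 -0.2331  0.024 ] r 0.050 ang -42
scene 0.06 [166.2222 295.5556] [ 0.69   -0.1325  0.06  ] r 0.156 ang 26
scene 0.024 [166.2222 295.5556] [ 0.6849 -0.1458  0.024 ] r 0.146 ang 22
top 0.06 [262.  98.] [ 0.674  -0.1414  0.06  ] r 0.138 ang 25
top 0.024 [262.  98.] [ 0.6889 -0.1441  0.024 ] r 0.151 ang 22
top 0.06 [290.125  119.6667] [ 0.598  -0.2142  0.06  ] r 0.051 ang -16
top 0.024 [290.125  119.6667] [ 0.6108 -0.219   0.024 ] r 0.065 ang -17
5.65 [ 0.5019 -0.2247  0.1207] [8.4582 7.4826 4.9245] 0.01735798118427367
```

View pics/b1.png

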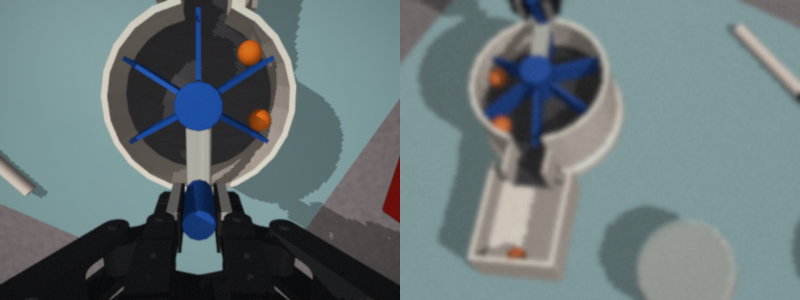

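Ball 1 lies in the tray (r ≈ 0.15 m), and balls 2 and 3 are still in the drum at about −20° and −81°. I'll turn another 60° (total 145°) and then hold.

>>> apply_moves --series '[[[0.0002, 0.0047, 0], -0.087], [[0.0008, 0.0094, 0], -0.175], [[0.0018, 0.014, 0], -0.262], [[0.0033, 0.0185, 0], -0.349], [[0.0051, 0.0228, 0], -0.436], [[0.0072, 0.027, 0], -0.524], [[0.0098, 0.031, 0], -0.611], [[0.0126, 0.0347, 0], -0.698], [[0.0158, 0.0382, 0], -0.785], [[0.0193, 0.0414, 0], -0.873], [[0.023, 0.0442, 0], -0.96], [[0.027, 0.0468, 0], -1.047]]'

```text
time_s: 7.15
eef_pos: [0.5447, -0.253, 0.1206]
eef_rot: [-2.266, -2.17, -0.003]
force: [-4.9, 10.7, 9.4]
grip_width: 0.0173
```

>>> apply_moves --series '[[[0, 0, 0], 0], [[0, 0, 0], 0], [[0, 0, 0], 0], [[0, 0, 0], 0]]'

```text
time_s: 7.65
eef_pos: [0.5455, -0.253, 0.1206]
eef_rot: [-2.27, -2.169, -0.005]
force: [-0.2, 9.4, 8.3]
grip_width: 0.0171
```

```bash
python3 balls.py b2
```

```text
wrist 0.06 [448.778   34.6352] [ 0.6588 -0.1546  0.06  ] r 0.119 ang 22
wrist 0.024 [448.778   34.6352] [ 0.6785 -0.1494  0.024 ] r 0.139 ang 21
wrist 0.06 [333.9739 154.5069] [ 0.5955 -0.2198  0.06  ] r 0.051 ang -23
wrist 0.024 [333.9739 154.5069] [ 0.604  -0.2261  0.024 ] r 0.061 ang -25
scene 0.06 [160.6296 243.7037] [ 0.5953 -0.2166  0.06  ] r 0.049 ang -20
scene 0.024 [160.6296 243.7037] [ 0.586  -0.2337  0.024 ] r 0.050 ang -42
scene 0.06 [167.1739 291.1087] [ 0.681  -0.1364  0.06  ] r 0.146 ang 26
scene 0.024 [167.1739 291.1087] [ 0.6754 -0.15    0.024 ] r 0.136 ang 22
top 0.06 [263.4545 100.5909] [ 0.6655 -0.1446  0.06  ] r 0.129 ang 25
top 0.024 [263.4545 100.5909] [ 0.6802 -0.1474  0.024 ] r 0.141 ang 22
top 0.06 [291.9286 119.8571] [ 0.5969 -0.2193  0.06  ] r 0.052 ang -22
top 0.024 [291.9286 119.8571] [ 0.6096 -0.2243  0.024 ] r 0.065 ang -22
7.8 [ 0.5455 -0.253   0.1206] [-0.7207  9.4614  7.4063] 0.01756078685190394
```

View pics/b2.png

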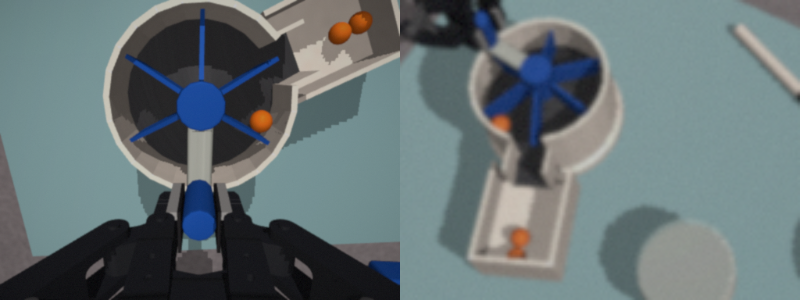

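Both balls are in the tray and the third is in the drum at about −22°, well short of the opening. I'll let go and rise.

>>> apply_moves --series '[[[0, 0, 0], 0], [[0, 0, 0], 0], [[0, 0, 0], 0], [[0, 0, 0], 0], [[0, 0, 0], 0]]' --claw 0.6

```text
time_s: 8.43
eef_pos: [0.5449, -0.2557, 0.1192]
eef_rot: [-2.274, -2.167, 0.0]
force: [-0.7, -0.0, -0.5]
grip_width: 0.0513
```

>>> apply_moves --series '[[[0, 0, -0.01], 0], [[0, 0, -0.03], 0], [[0, 0, -0.06], 0], [[0, 0, -0.09], 0], [[0, 0, -0.12], 0], [[0, 0, -0.12], 0], [[0, 0, -0.12], 0], [[0, 0, -0.12], 0]]'

```text
time_s: 9.43
eef_pos: [0.5446, -0.2554, 0.2378]
eef_rot: [-2.272, -2.166, 0.001]
force: [0.2, 0.3, -0.2]
grip_width: 0.051
```

```bash
python3 balls.py b3
```

```text
wrist 0.06 [384.2723  52.6029] [ 0.665  -0.1529  0.06  ] r 0.125 ang 22
wrist 0.024 [384.2723  52.6029] [ 0.6783 -0.1492  0.024 ] r 0.139 ang 21
wrist 0.06 [307.4038 131.1094] [ 0.5957 -0.2194  0.06  ] r 0.051 ang -23
wrist 0.024 [307.4038 131.1094] [ 0.6012 -0.2231  0.024 ] r 0.057 ang -24
scene 0.06 [160.6296 243.7037] [ 0.5953 -0.2166  0.06  ] r 0.049 ang -20
scene 0.024 [160.6296 243.7037] [ 0.586  -0.2337  0.024 ] r 0.050 ang -42
scene 0.06 [167.1739 291.1087] [ 0.681  -0.1364  0.06  ] r 0.146 ang 26
scene 0.024 [167.1739 291.1087] [ 0.6754 -0.15    0.024 ] r 0.136 ang 22
top 0.06 [263.4667 100.5111] [ 0.6657 -0.1447  0.06  ] r 0.129 ang 25
top 0.024 [263.4667 100.5111] [ 0.6804 -0.1475  0.024 ] r 0.142 ang 22
top 0.06 [291.6667 118.5   ] [ 0.6011 -0.2191  0.06  ] r 0.055 ang -20
top 0.024 [291.6667 118.5   ] [ 0.6139 -0.2241  0.024 ] r 0.069 ang -20
9.575 [ 0.5447 -0.2554  0.2382] [-1.334  -0.8179  0.0162] 0.05160675830137726
```

View pics/b3.png

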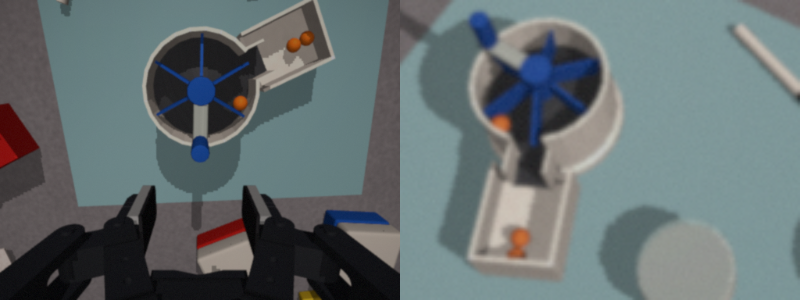

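Nothing has moved since I let go: two balls in the tray, one in the drum, and the gripper clear.

```bash
python3 -c "from plant import *; print(finish_job())"
```

```text
the job is handed in; nothing more can be done
None
```

I turned the blue drum's crank anticlockwise in three arcs, about 145° in all at about 40°/s. I paused at about 85° to confirm that only ball 1 had dropped. After ball 2 dropped I let go, raised the arm clear and handed the job in at about 9.6 s; no verdict was reported.

- **Balls 1 and 2:** both lie in the catch tray, their joint centre about 140 mm from the drum's axis. The scene camera put them at the same pixels before and after I let go.
- **Ball 3:** it is still in the drum, about 50 mm from the axis and roughly 45° short of the opening. The top camera read 55 mm after release, against 49 to 51 mm from the other two. All of these are within the 58 mm limit.
- **Forces:** readings at the end of each move never passed about 15 N at the wrist, and were near zero after release. The gripper stayed above the housing rim, away from the balls.

I did not measure the heights of the balls; the positions above assume each rests at its expected height.

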